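# Rotate and restock the staple lane

### The arm

A 6-joint arm with a two-finger parallel gripper is mounted at the origin on a cart in front of the work surface, level with it; the furniture and walls round the work are solid. World frame = base frame: x ahead of the robot, y to its left, z up, the work surface at z = 0. Lengths are in m, angles in rad, forces in N, time in s.
With the tool pointing down it reaches from about 0.3 to 0.85 m from the base axis. Payload 4.2 kg.
Tool frame: the origin (TCP) lies on the centre line of the jaws, within the pads' length; the fingertips stand bot.tcp_to_tips ahead of it and the grasp point (between the pads) lies 3 mm ahead of it (bot.tcp_to_tips is the distance from the TCP to the fingertips, in m); x points along the fingers, z is the direction in which the jaws open and shut, and the axes are right-handed (so a half turn about x gives the same grasp; the last joint's range is limited). The gripper opens to 91 mm and grips with 3 to 60 N. Pads are 32 mm wide; open, the fingers measure 118 mm over their backs; the gripper's body (76 mm by 178 mm) begins 60 mm behind the grasp point.
Start: joints at [-1.217, 0.32, 1.565, -0, 1.257, -0.02], TCP at [0.21, -0.535, 0.236] pointing down, gripper open.
Joint ranges: [-3.11, 3.11], [-0.84, 2.01], [0.21, 2.61], [-1.34, 4.49], [0.05, 2.63], [-2.56, 2.56]. Speed limits (rad/s): [2.57, 2.57, 3.14, 3.14, 3.14, 3.14].

### API

Orientations are given as a 3x3 rotation matrix whose columns are the frame's x, y, z axes.
In Python, from rig import bot gives the robot as it stands.
- The arm moves only by the shell command python3 -m creep 'ROWS' [FORCE]. ROWS is JSON, a list of rows, each an object with "xyz": the shift along the tool's x, y, z in cm, a list of three; "spin": the turn about the tool's x in degrees; "claw": the opening, from 0 (shut) to 1 (fully open). A call has 1 to 20 rows; each row shifts and turns the commanded pose from where the row before left it, along the tool's axes as they then stand; what a row does not reach is not made up. A row lasts 1/8 s, in which the tool goes at most 62.5 mm and 10.7 degrees, less where a joint would pass 70% of its speed; a pose out of reach is approached as far as the arm can. A call with a gripper value outside its range is refused whole. The fingers move at their own pace and stop on an object; FORCE is the grip in N (left out, the last holds). Time passes only in rows, so rows that do not move let the fingers close. It gives the time, the measured TCP pose, the force and the opening at its end, in the units of the state.
- bot.get_obs(): the state, without advancing time (a new reading comes with each control period).
- bot.grab_frame(name): name is "side" or "top" or "wrist"; returns a dict with "frame" (480x640x3 uint8, blue, green, red), "fx", "fy", "cx", "cy" (pixels), "R" (3x3) and "t" (3): a world point X has camera coordinates R X + t. Camera axes: x right, y down, z forward; pixel columns grow to the right and rows downward; lengths in m; the calibration is good to about 2 mm. A picture is of the moment at which its call begins. There is no depth.
- bot.close_job(): hands the job in, once; it reports no verdict.
The state is a dict: "clock": time; "joints": joint angles; "joint_velocities": joint speeds; "joint_efforts": joint torques, N m; "ee_pos": TCP position; "tool_rot": TCP orientation; "contact_force": force on the tool from outside, world axes, zero at the start; "wrist_torque": the same for the moment, N m; "grip_width": finger opening in m.
Only numpy, scipy, OpenCV 4.12 (cv2) and the standard library are available. Lean on these libraries where they do the work, as an engineer would, in place of code of your own. Each camera call takes 0.05 s, during which the arm holds its last target.

### The job

Restock the right-hand lane of the grey supply tray, oldest stock first out: first draw the two old staple boxes forward until they stand closed up against the front lip, then set the new staple box from the desk flat in the lane behind them, turned the same way. Finally slide the lane's black follower forward against the new box so that the row is closed up without gaps, and leave the finished row of flat boxes in the left-hand lane as it is.

Things in the scene. Friction and masses are not known exactly. Their poses are not given: they have to be found in the camera images.
- tray: low grey metal tray, 214 mm long (x) and 176 mm wide (y), fixed to the desk, turned up to 0.3 rad. Origin under its centre, x to the rear (away from the robot), y left, z up. Two open lanes run along x; the right-hand one (centre y = -43 mm) is the staple lane. Tray floor 6 mm above the desk; side walls and divider 4 mm thick, 20 mm above the floor.
- lane_front (a point): front end of the staple lane: on the tray floor, midway across, at the inner face of the front lip (16 mm high); axes as the tray. The lane is 82 mm wide and open above; its rear wall (12 mm high, 4 thick) has its inner face at x = 206 mm. In a closed-up row the three box centres are at x = 20.5, 61.5 and 102.5 mm, 41 mm sides along x, with the follower behind them.
- follower (a joint): black upright plate across the staple lane (76 mm wide, 4 thick, top 41 mm above the tray floor). It slides along the lane on a guide and stays where left; friction about 1.5 N. In m: 0 at its rear stop, growing as it slides forward to the lip; its front face is at x = 0.190 minus the value from lane_front. Starts at 0 to 6 mm; 67 mm against a closed-up row of three.
- follower_tab (a point): centre of the thumb tab on top of the follower: 10 mm thick along the lane, 28 mm wide, reaching from 41 to 59 mm above the tray floor. Its front face is flush with the plate's front face, 5 mm in front of this point; its rear face is 5 mm behind. Push it from behind or pinch it; axes as the tray.
- old_box_front_center (a point): pale cardboard staple box, 41 (its x) x 74 (its y) x 27 mm high, 0.13 to 0.27 kg, solid; point at its centre, half-way up. The front one of the two old boxes. Starts flat part-way down the staple lane, 41 mm side along it, with empty lane before it and a gap of 4 to 47 mm behind it.
- old_box_rear_center (a point): pale cardboard staple box, 41 (its x) x 74 (its y) x 27 mm high, 0.13 to 0.27 kg, solid; point at its centre, half-way up. The rear one of the two old boxes, flat, 41 mm side along the lane. Only 26 to 38 mm of lane are free between it and the follower: too little for another box, enough for closed fingertips. The boxes slide in the lane at 1 to 4 N each.
- new_box_center (a point): pale cardboard staple box, 41 (its x) x 74 (its y) x 27 mm high, 0.13 to 0.27 kg, solid; point at its centre, half-way up. The new box, the same kind as the old ones, lying flat on the desk to the left of the tray.
- clip_row_0_center (a point): pale flat box, 53 x 75 mm, 21 mm high, in the finished row of the left-hand lane; point at its centre. Leave it alone
- clip_row_1_center (a point): pale flat box, 53 x 75 mm, 21 mm high, in the finished row of the left-hand lane; point at its centre. Leave it alone
- clip_row_2_center (a point): pale flat box, 53 x 75 mm, 21 mm high, in the finished row of the left-hand lane; point at its centre. Leave it alone
- clip_follower (a joint): the left-hand lane's follower, like the other, standing against its row; in m, 0 where it starts. Leave it alone
There are look-alikes about, which are no part of the job. Leave any orange look-alike of the part that bears new_box_center alone. Leave any yellow look-alike of the part that bears old_box_front_center alone.

How it is judged:
By the outcome, as a careful person would: the job done as asked, in the order asked, and still so for the second after the job is handed in, with the robot touching nothing.
It also fails if it takes over 69 s, if anything falls off the work surface, if the arm or the gripper's body presses on something with over 40 N, if the wrist force passes 120 N, or if a joint passes its speed limit or range.

## Working session

There is one attempt and no reset: what is moved stays moved. The work goes in short steps, Python scripts to look and compute and a shell command to move; the robot and the scene stay as the last step left them, time stands still between calls to the robot, and variables do not carry over. Pictures are saved under pics/ and viewed, and the job is handed in when it is done.

```bash
ls; mkdir -p pics; python3 - <<'E'
from rig import bot
import cv2
o=bot.get_obs(); print(o); print(bot.tcp_to_tips)
for n in ("top","side","wrist"):
    f=bot.grab_frame(n); cv2.imwrite(f"pics/{n}0.png",f["frame"]); print(n,f["fx"],f["cx"],f["cy"],f["R"],f["t"])
E
```

```text
pics
{'clock': 0.0, 'joints': array([-1.21701959e+00,  3.20303593e-01,  1.56567395e+00,  4.06223034e-05,
        1.25741845e+00, -2.00129047e-02]), 'joint_velocities': array([ 0.00058627, -0.00030103,  0.000139  ,  0.00076733,  0.00046347,
       -0.00066604]), 'joint_efforts': array([ 8.89452367e-04, -4.12459660e+01, -2.31968415e+01,  7.26185599e-02,
        4.58980550e-02, -1.61735711e-04]), 'ee_pos': array([ 0.20980039, -0.53485126,  0.23511552]), 'tool_rot': array([[-5.88504340e-04,  9.30954870e-01,  3.65133789e-01],
       [ 1.70504976e-03,  3.65134255e-01, -9.30953312e-01],
       [-9.99998373e-01,  7.47012156e-05, -1.80220748e-03]]), 'contact_force': array([ 0.2564776 ,  0.38183303, -0.08671747]), 'wrist_torque': array([ 0.00543248,  0.04089392, -0.00777329]), 'grip_width': 0.09122224195731142}
0.022
top 542.859144767753 314.53370422078194 244.58259067593207 [[-0.00894492 -0.99983695 -0.01568605]
 [-0.9951301   0.01044054 -0.09801574]
 [ 0.09816353  0.01473292 -0.99506124]] [0.06656177 0.50213264 1.17282833]
side 458.2511533897408 318.01807345657255 241.50822700737575 [[-0.92325632 -0.3841224  -0.00690992]
 [-0.21091769  0.52181966 -0.82657   ]
 [ 0.32110978 -0.76167856 -0.56279151]] [0.48161422 0.14479858 0.76280668]
wrist 376.37619780368453 317.4027656991174 239.4365673571754 [[ 0.36525144 -0.93090713 -0.00181535]
 [-0.90050898 -0.35381734  0.25277831]
 [-0.23595544 -0.0906929  -0.96752252]] [-0.5762536  -0.02826278  0.38892772]
```

View pics/top0.png

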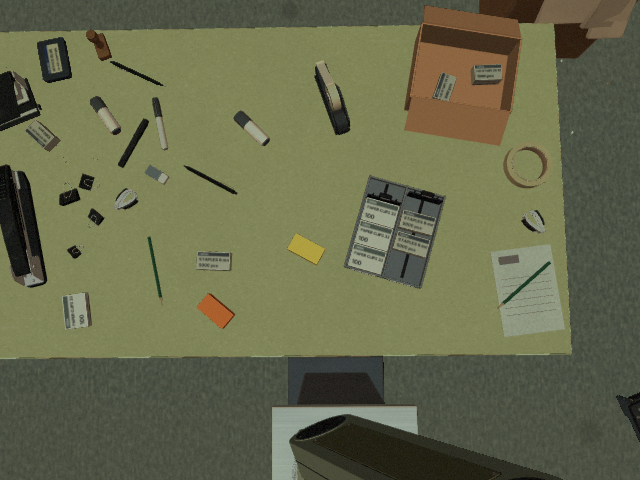

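View pics/side0.png

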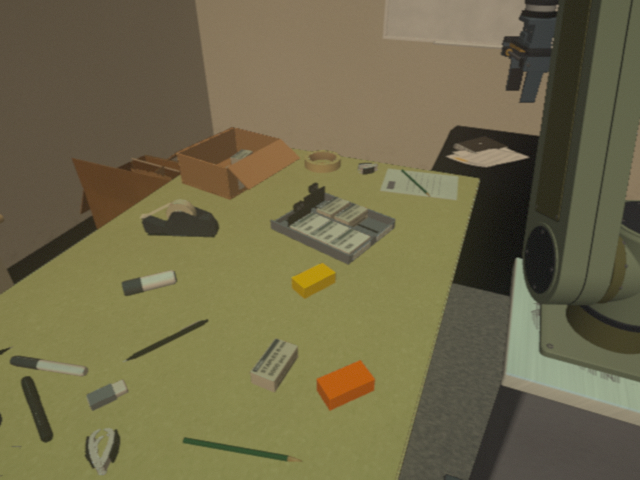

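```bash
python3 - <<'E'
import cv2, numpy as np
f=cv2.imread("pics/top0.png")
a=cv2.resize(f[170:295,335:455],None,fx=5,fy=4.8,interpolation=cv2.INTER_CUBIC)
cv2.imwrite("pics/c1.png",cv2.resize(f[170:295,335:455],None,fx=4.8,fy=4.8,interpolation=cv2.INTER_CUBIC))
b=cv2.resize(f[235:335,180:260],None,fx=5,fy=5,interpolation=cv2.INTER_CUBIC)
c=cv2.resize(f[105:165,15:95],None,fx=5,fy=5,interpolation=cv2.INTER_CUBIC)
d=cv2.resize(f[285:335,40:120],None,fx=4,fy=4,interpolation=cv2.INTER_CUBIC)
o=np.zeros((500,800,3),np.uint8); o[:500,:400]=b; o[:300,400:]=c; o[300:500,400:720]=d
cv2.imwrite("pics/c2.png",o)
E
```

```text
(no output)
```

View pics/c1.png

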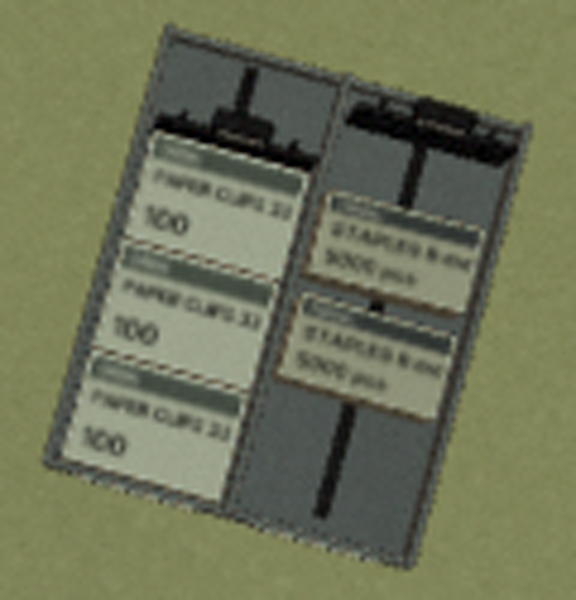

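View pics/c2.png

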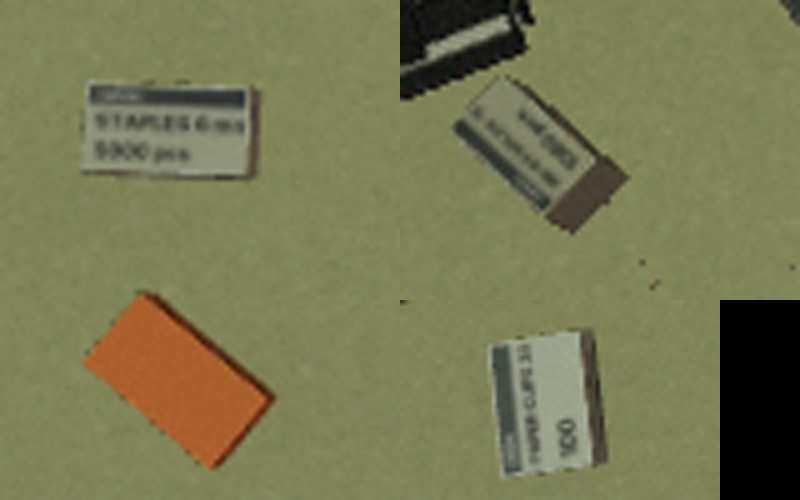

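```bash
cat > h.py <<'E'
import numpy as np, cv2
from rig import bot
from scipy.optimize import least_squares
def proj(f,X):
    c=np.asarray(X)@np.asarray(f["R"]).T+f["t"]
    return np.c_[f["fx"]*c[:,0]/c[:,2]+f["cx"], f["fy"]*c[:,1]/c[:,2]+f["cy"]]
def ray(f,uv,z):
    uv=np.atleast_2d(uv).astype(float)
    d=np.c_[(uv[:,0]-f["cx"])/f["fx"],(uv[:,1]-f["cy"])/f["fy"],np.ones(len(uv))]@np.asarray(f["R"])
    o=-np.asarray(f["R"]).T@f["t"]
    return o+d*((z-o[2])/d[:,2])[:,None]
def pose(pts,L,W):
    # pts: RL,RR,FR,FL of a rectangle L(x) x W(y), xy
    m=np.array([[L/2,W/2],[L/2,-W/2],[-L/2,-W/2],[-L/2,W/2]])
    def w(p):
        c,s=np.cos(p[2]),np.sin(p[2]); return m@np.array([[c,s],[-s,c]])+p[:2]
    p0=np.r_[pts[:,:2].mean(0),-0.2]
    r=least_squares(lambda p:(w(p)-pts[:,:2]).ravel(),p0)
    return r.x, np.abs(r.fun).max()
E
python3 - <<'E'
from h import *
f=bot.grab_frame("top")
c=lambda a:np.array(a)/4.8+[335,170]-0.4
t,e=pose(ray(f,c([(167,27),(531,125),(408,568),(45,463)]),.026),.214,.176); print("tray",t,e)
cs,sn=np.cos(t[2]),np.sin(t[2])
lf=t[:2]+np.array([[cs,-sn],[sn,cs]])@[-.103,-.043]; print("lane_front",lf)
def lane(p): d=p-lf; return np.array([d[0]*cs+d[1]*sn,-d[0]*sn+d[1]*cs])
for n,q in (("rear",[(332,192),(487,228),(467,313),(305,273)]),("front",[(304,293),(455,335),(436,418),(278,377)])):
    b,e=pose(ray(f,c(q),.033),.041,.074); print(n,b,e,lane(b[:2]),b[2]-t[2])
d=lambda a:np.array(a)/5+[180,235]-0.4
b,e=pose(ray(f,d([(88,82),(251,86),(249,178),(83,172)]),.027),.041,.074); print("new",b,e)
# other pale
g=lambda a:(np.array(a)-[400,0])/5+[15,105]-.4
P=ray(f,g([(505,77),(598,155),(545,217),(456,123)]),.027); print("other sides",np.linalg.norm(np.roll(P,1,0)-P,axis=1),P.mean(0))
# follower front top edge z=.047
F=ray(f,c([(350,125),(503,163)]),.047); print("fol front edge lane", [lane(x[:2]) for x in F])
E
```

```text
tray [ 0.53132879 -0.11508124 -0.28968707] 0.0023521586948616127
lane_front [ 0.4203374  -0.12686738]
rear [ 0.54946728 -0.16478139 -0.26133277] 0.0015505923832452861 [0.13457969 0.000552  ] 0.028354299058228283
front [ 0.50171312 -0.15006468 -0.27843666] 0.0015030865265062698 [0.08461142 0.00101442] 0.011250412777613239
new [ 0.46971061  0.28541747 -0.03771653] 0.001066212429707225
other sides [0.03019612 0.05747349 0.03659571 0.06133117] [0.76292826 0.68239949 0.027     ]
fol front edge lane [array([0.18203284, 0.03813759]), array([ 0.18413919, -0.03291007])]
```

View pics/wrist0.png

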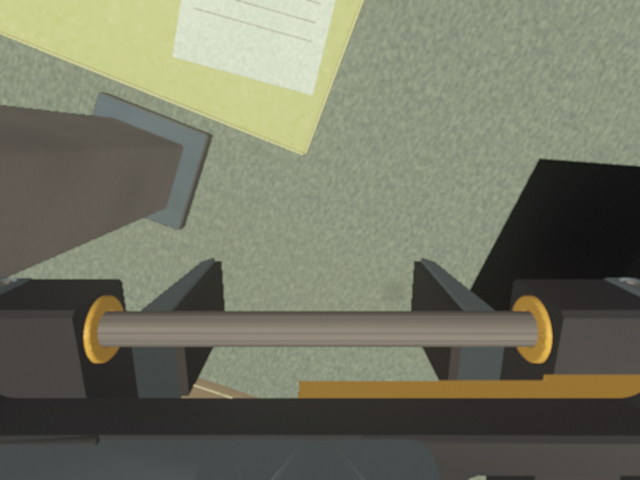

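The top picture shows:
- the tray at about (395,232), with the staple lane on its right;
- the old boxes at (418,222) and (411,245);
- the clip row in the left lane.

Candidates for the new box:
- Pale box (214,261): 41x74, "STAPLES 6 mm 5000 pcs", flat on the desk left of the tray.
- Pale box (43,135): only about 33x60, a different label.
- Pale box (76,311): paper clips.
- Boxes at (444,87) and (487,73): inside the carton.
- Orange block (216,311) and yellow block (306,249): look-alikes.

The one at (214,261) fits, and the enlarged crop confirms it. First I hover over the gap behind the rear old box.

```bash
python3 -m creep '[{"xyz":[0,0,0],"spin":-8.7,"claw":0},{"xyz":[0,0,0],"spin":-8.7,"claw":0},{"xyz":[0,0,0],"spin":-8.7,"claw":0},{"xyz":[0,0,0],"spin":-8.7,"claw":0},{"xyz":[0,0,0],"spin":-8.7,"claw":0},{"xyz":[0,0,0],"spin":-8.5,"claw":0},{"xyz":[0,3.7,2.0],"spin":0,"claw":0},{"xyz":[0,3.7,2.0],"spin":0,"claw":0},{"xyz":[0,3.7,2.0],"spin":0,"claw":0},{"xyz":[0,3.7,2.0],"spin":0,"claw":0},{"xyz":[0,3.7,2.0],"spin":0,"claw":0},{"xyz":[0,3.7,2.0],"spin":0,"claw":0},{"xyz":[0,3.7,2.0],"spin":0,"claw":0},{"xyz":[0,3.7,2.0],"spin":0,"claw":0},{"xyz":[0,3.7,2.0],"spin":0,"claw":0},{"xyz":[0,3.7,2.0],"spin":0,"claw":0}]' 20
python3 - <<'E'
from h import *
for n in("wrist","top"):
    f=bot.grab_frame(n); cv2.imwrite(f"pics/{n}1.png",f["frame"])
    if n=="wrist": np.save("w1.npy",f,allow_pickle=True)
o=bot.get_obs();print(o["clock"],o["ee_pos"],o["tool_rot"],o["grip_width"])
E
```

```text
clock: 2.2
ee_pos: [0.508, -0.2367, 0.2358]
tool_rot: [[-0.0, 0.285, 0.958], [-0.0, 0.958, -0.285], [-1.0, -0.0, -0.0]]
contact_force: [-0.7, -0.0, 0.0]
grip_width: 0.0007
2.3 [ 0.5095147  -0.23518004  0.23556808] [[ 8.75496339e-04  2.81595129e-01  9.59532916e-01]
 [ 1.19014821e-03  9.59532311e-01 -2.81596037e-01]
 [-9.99998909e-01  1.38852268e-03  5.04927086e-04]] 0.000724190542011255
```

View pics/wrist1.png

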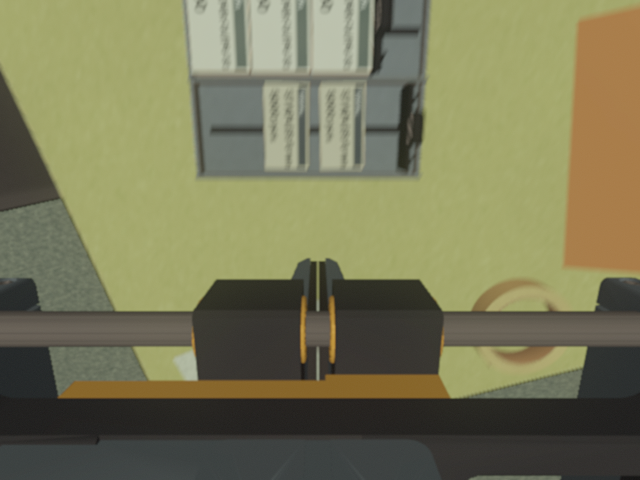

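```bash
python3 - <<'E'
import cv2
f=cv2.imread("pics/wrist1.png")
cv2.imwrite("pics/c3.png",cv2.resize(f[65:190,180:440],None,fx=3,fy=3,interpolation=cv2.INTER_CUBIC))
E
```

```text
(no output)
```

View pics/c3.png

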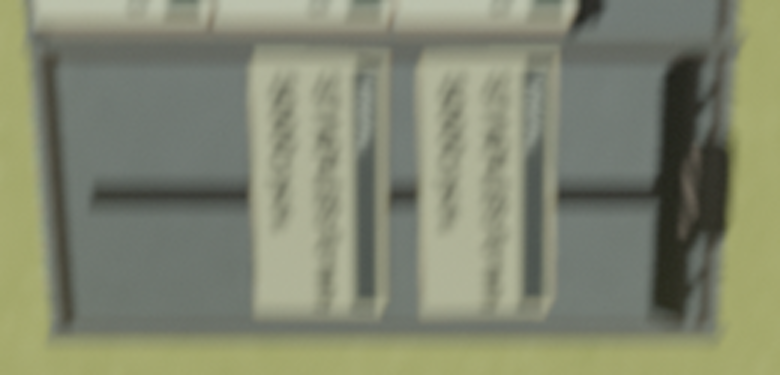

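```bash
cat >> h.py <<'E'
T=np.array([0.53132879,-0.11508124,-0.28968707])
def setT(t):
    global T; T=np.array(t)
def w2l(p):
    c,s=np.cos(T[2]),np.sin(T[2]); lf=T[:2]+[c*-.103+s*.043, s*-.103-c*.043]
    d=np.atleast_2d(p)[:,:2]-lf; return np.c_[d[:,0]*c+d[:,1]*s,-d[:,0]*s+d[:,1]*c]
def l2w(p):
    c,s=np.cos(T[2]),np.sin(T[2]); lf=T[:2]+[c*-.103+s*.043, s*-.103-c*.043]
    p=np.atleast_2d(p); return np.c_[lf[0]+p[:,0]*c-p[:,1]*s, lf[1]+p[:,0]*s+p[:,1]*c]
E
python3 - <<'E'
from h import *
f=np.load("w1.npy",allow_pickle=True).item()
c=lambda a:np.array(a)/3+[180,65]-.33
print("cam",-f["R"].T@f["t"])
print("tray FR,RR outer", w2l(ray(f,c([(52,336),(718,334)]),.026)), "expect -.004,-.045 ; .210")
print("front box front corners",w2l(ray(f,c([(250,48),(254,316)]),.033)))
print("rear box front corners",w2l(ray(f,c([(418,48),(420,317)]),.033)))
print("rear box rear corners",w2l(ray(f,c([(556,55),(546,300)]),.033)))
print("fol bottom front edge",w2l(ray(f,c([(655,190),(655,318)]),.006)), "top",w2l(ray(f,c([(672,65),(660,310)]),.047)))
I=f["frame"].copy()
for L,z,col in (([(-.004,-.045),(.210,-.045),(.210,.041),(-.004,.041)],.026,(0,0,255)),([(0,-.041),(.206,-.041),(.206,.041),(0,.041)],.006,(255,0,0))):
    q=proj(f,np.c_[l2w(L),np.full(4,z)]); print(q.round(1).tolist())
    cv2.polylines(I,[np.int32(q*16)],True,col,1,cv2.LINE_AA,4)
cv2.imwrite("pics/c4.png",cv2.resize(I[65:190,180:440],None,fx=3,fy=3,interpolation=cv2.INTER_CUBIC))
E
```

```text
cam [ 0.52907662 -0.17051904  0.38298635]
tray FR,RR outer [[ 0.00349255 -0.04314974]
 [ 0.21199724 -0.04243379]] expect -.004,-.045 ; .210
front box front corners [[ 0.06947428  0.03982686]
 [ 0.06794409 -0.03643188]]
rear box front corners [[ 0.11795449  0.03984637]
 [ 0.11868173 -0.03671017]]
rear box rear corners [[ 0.15783607  0.03797922]
 [ 0.15704501 -0.03158645]]
fol bottom front edge [[ 0.19402525  0.00144072]
 [ 0.19623211 -0.03900075]] top [[ 0.18851963  0.0334504 ]
 [ 0.18891875 -0.03361763]]
[[189.2, 178.7], [416.7, 178.8], [423.2, 80.5], [180.9, 80.4]]
[[199.6, 172.6], [407.8, 172.7], [413.1, 83.9], [192.7, 83.8]]
```

View pics/c4.png

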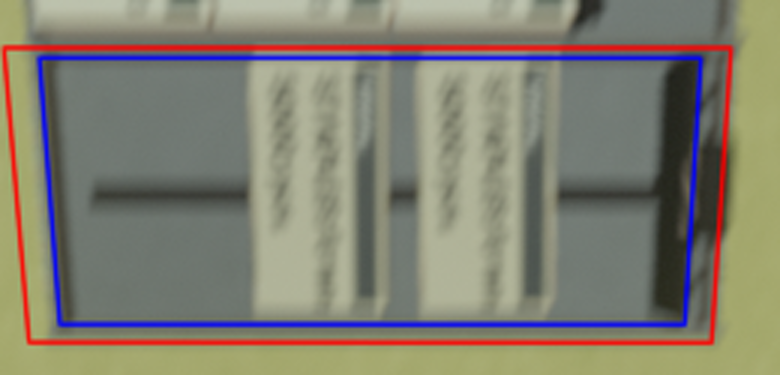

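```bash
python3 - <<'E'
from h import *
o=bot.get_obs(); p=l2w([(.168,.001)])[0]; d=p-o["ee_pos"][:2]; R=o["tool_rot"]
print(p,d@R[:2,1]*100,d@R[:2,2]*100, w2l(o["ee_pos"]))
E
```

```text
[ 0.58162306 -0.17389864] 7.910684607235511 5.193374140067391 [[ 0.11640134 -0.07832593]]
```

```bash
python3 -m creep '[{"xyz":[2,2.6,1.7],"spin":0,"claw":0},{"xyz":[3,2.6,1.7],"spin":0,"claw":0},{"xyz":[3,2.7,1.8],"spin":0,"claw":0},{"xyz":[3,0,0],"spin":0,"claw":0},{"xyz":[2,0,0],"spin":0,"claw":0},{"xyz":[0,0,0],"spin":0,"claw":0}]'
python3 - <<'E'
from h import *
for n in("wrist","side"):
    f=bot.grab_frame(n); cv2.imwrite(f"pics/{n}2.png",f["frame"])
    np.save(n+"2.npy",f,allow_pickle=True)
o=bot.get_obs();print(o["clock"],o["ee_pos"],w2l(o["ee_pos"]))
f=cv2.imread("pics/side2.png"); cv2.imwrite("pics/c5.png",cv2.resize(f[150:280,240:420],None,fx=4,fy=4,interpolation=cv2.INTER_CUBIC))
E
```

```text
clock: 3.05
ee_pos: [0.578, -0.1771, 0.1042]
tool_rot: [[-0.004, 0.286, 0.958], [0.001, 0.958, -0.286], [-1.0, -0.0, -0.004]]
contact_force: [-0.1, -0.3, -0.3]
grip_width: 0.0006
3.15 [ 0.57970694 -0.17756168  0.10653   ] [[ 0.16721008 -0.00305775]]
```

View pics/wrist2.png

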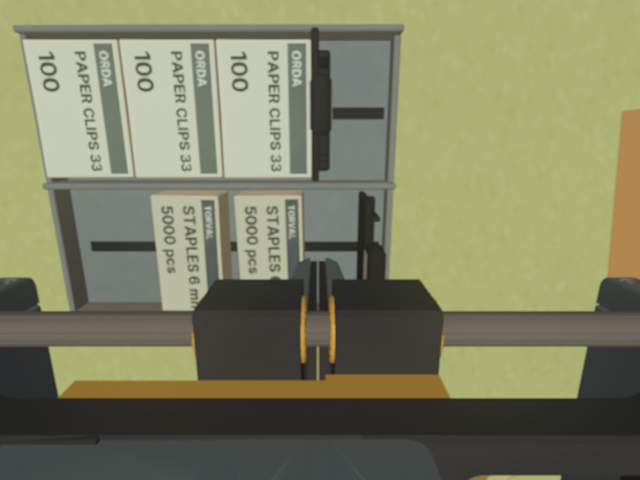

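View pics/c5.png

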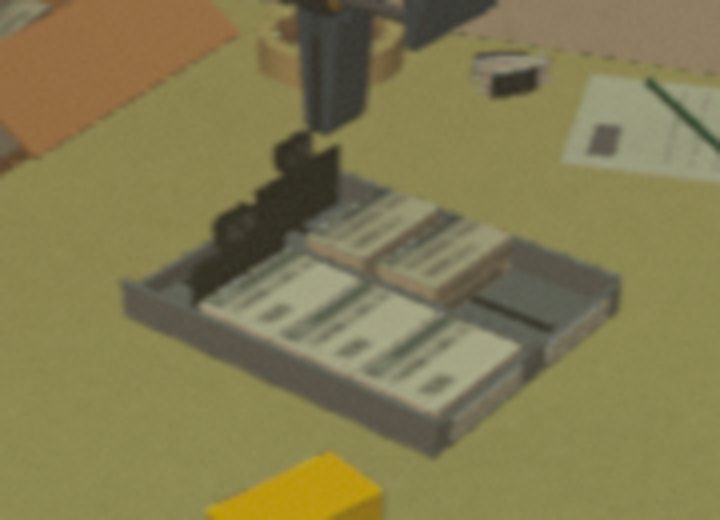

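```bash
python3 - <<'E'
from h import *
f=np.load("wrist2.npy",allow_pickle=True).item()
q=np.array([(402,27),(15,27),(395,185),(43,185)])   # outer left wall corners, divider ends (mid)
m=np.array([(.107,.086),(-.107,.086),(.107,0),(-.107,0)]) 
P=ray(f,q,.026)[:,:2]
def w(p):
    c,s=np.cos(p[2]),np.sin(p[2]); return m@np.array([[c,s],[-s,c]])+p[:2]
r=least_squares(lambda p:(w(p)-P).ravel(),T); print(r.x,(r.fun*1000).round(1)); setT(r.x)
import h; h.T=r.x
print("rear box: front-left, rear-left",h.w2l(ray(f,[(235,192.5),(302,192.5)],.033)))
print("front box: fl,rl,fr",h.w2l(ray(f,[(152,194),(219,193),(165,311)],.033)))
print("fol: top front left", h.w2l(ray(f,[(361,194)],.047)), "tab front",h.w2l(ray(f,[(366,250)],.065)))
o=bot.get_obs(); print("tcp",h.w2l(o["ee_pos"]))
I=f["frame"].copy()
for L,z,col in (([(-.004,-.045),(.210,-.045),(.210,.131),(-.004,.131)],.026,(0,0,255)),([(0,-.041),(.206,-.041),(.206,.041),(0,.041)],.006,(255,0,0))):
    q=proj(f,np.c_[h.l2w(L),np.full(4,z)])
    cv2.polylines(I,[np.int32(q*16)],True,col,1,cv2.LINE_AA,4)
cv2.imwrite("pics/c6.png",I[:340,:480])
s=np.load("side2.npy",allow_pickle=True).item();I=s["frame"].copy()
for L,z,col in (([(-.004,-.045),(.210,-.045),(.210,.131),(-.004,.131)],.026,(0,0,255)),([(0,-.041),(.206,-.041),(.206,.041),(0,.041)],.006,(255,0,0))):
    q=proj(s,np.c_[h.l2w(L),np.full(4,z)])
    cv2.polylines(I,[np.int32(q*16)],True,col,1,cv2.LINE_AA,4)
cv2.imwrite("pics/c7.png",cv2.resize(I[150:280,240:420],None,fx=4,fy=4))
E
```

```text
[ 0.53478044 -0.11882973 -0.28985411] [ 2.5 -0.1 -2.1  1.1  1.5 -1.1 -1.9  0.1]
rear box: front-left, rear-left [[0.11413713 0.03996757]
 [0.15309509 0.03999917]]
front box: fl,rl,fr [[ 0.0656914   0.03905365]
 [ 0.10480524  0.03966889]
 [ 0.06568738 -0.03507682]]
fol: top front left [[0.18581393 0.04106303]] tab front [[0.18723467 0.01460559]]
tcp [[ 0.16283874 -0.00044143]]
```

View pics/c6.png

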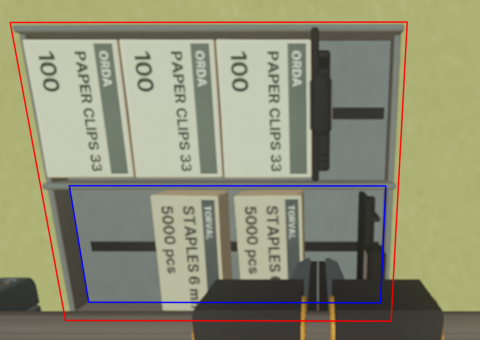

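View pics/c7.png

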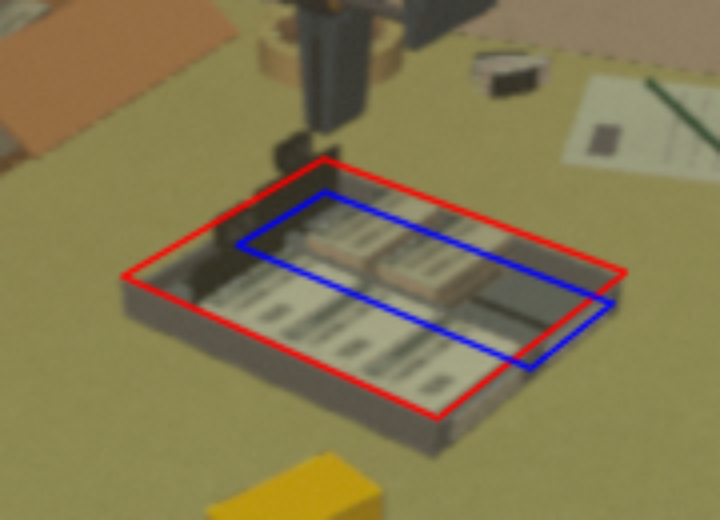

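```bash
python3 -m creep '[{"xyz":[1,0,0.3],"spin":0,"claw":0},{"xyz":[2,0,0],"spin":0,"claw":0},{"xyz":[2,0,0],"spin":0,"claw":0},{"xyz":[1.5,0,0],"spin":0,"claw":0},{"xyz":[0.5,0,0],"spin":0,"claw":0},{"xyz":[0,0,0],"spin":0,"claw":0},{"xyz":[0,0,-0.5],"spin":0,"claw":0},{"xyz":[0,0,-0.5],"spin":0,"claw":0},{"xyz":[0,0,-0.5],"spin":0,"claw":0},{"xyz":[0,0,0],"spin":0,"claw":0}]'
python3 - <<'E'
from h import *
for n in("wrist","side"):
    f=bot.grab_frame(n); cv2.imwrite(f"pics/{n}3.png",f["frame"])
o=bot.get_obs();setT([0.5348,-0.1188,-0.2899]);print(o["clock"],o["ee_pos"],w2l(o["ee_pos"]),o["contact_force"])
f=cv2.imread("pics/side3.png"); g=cv2.imread("pics/wrist3.png")
a=cv2.resize(f[160:260,260:400],None,fx=2.8,fy=2.8); a=cv2.copyMakeBorder(a,0,60,0,0,cv2.BORDER_CONSTANT); cv2.imwrite("pics/c8.png",np.hstack([a,g[:340,60:460]]))
E
```

```text
clock: 4.4
ee_pos: [0.5681, -0.1735, 0.0365]
tool_rot: [[0.001, 0.285, 0.958], [-0.0, 0.958, -0.285], [-1.0, -0.0, 0.001]]
contact_force: [1.9, 0.2, 1.1]
grip_width: 0.0003
4.5 [ 0.56804574 -0.17349367  0.03617556] [[1.50493016e-01 9.20656662e-05]] [0.59758291 0.40889921 0.94401962]
```

View pics/c8.png

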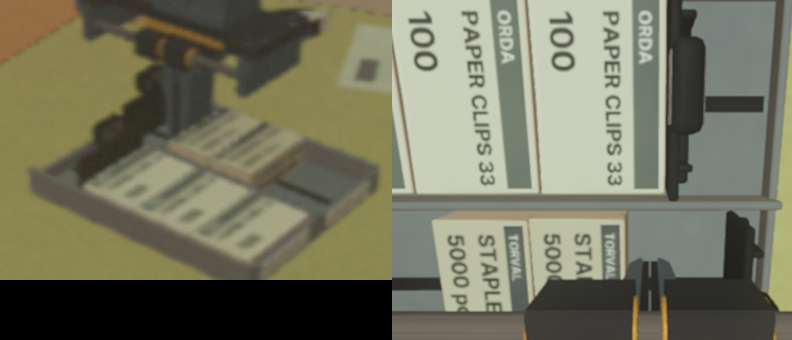

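The pictures show the closed tips behind the rear old box, which has moved up almost against the front one. The follower is untouched. I carry on with the push.

```bash
python3 -m creep '[{"xyz":[0,0,-0.5],"spin":0,"claw":0},{"xyz":[0,0,-0.6],"spin":0,"claw":0},{"xyz":[0,0,-0.6],"spin":0,"claw":0},{"xyz":[0,0,-0.6],"spin":0,"claw":0},{"xyz":[0,0,-0.6],"spin":0,"claw":0},{"xyz":[0,0,-0.6],"spin":0,"claw":0},{"xyz":[0,0,-0.6],"spin":0,"claw":0},{"xyz":[0,0,-0.6],"spin":0,"claw":0},{"xyz":[0,0,-0.6],"spin":0,"claw":0},{"xyz":[0,0,-0.4],"spin":0,"claw":0},{"xyz":[0,0,0],"spin":0,"claw":0}]'
python3 -m creep '[{"xyz":[0,0,-0.15],"spin":0,"claw":0},{"xyz":[0,0,-0.15],"spin":0,"claw":0}]'
python3 - <<'E'
from h import *
setT([0.5348,-0.1188,-0.2899])
for n in("wrist","side"):
    f=bot.grab_frame(n); cv2.imwrite(f"pics/{n}4.png",f["frame"])
o=bot.get_obs();print(o["clock"],o["ee_pos"],w2l(o["ee_pos"]),o["contact_force"])
f=cv2.imread("pics/side4.png"); g=cv2.imread("pics/wrist4.png")
a=cv2.resize(f[160:260,260:400],None,fx=2.8,fy=2.8); a=cv2.copyMakeBorder(a,0,60,0,0,cv2.BORDER_CONSTANT); cv2.imwrite("pics/c9.png",np.hstack([a,g[:340,60:460]]))
E
```

```text
clock: 5.88
ee_pos: [0.5128, -0.157, 0.0359]
tool_rot: [[-0.001, 0.285, 0.958], [0.0, 0.958, -0.285], [-1.0, -0.0, -0.001]]
contact_force: [2.7, -0.3, 1.6]
grip_width: 0.0004
clock: 6.12
ee_pos: [0.5108, -0.1564, 0.0359]
tool_rot: [[0.0, 0.285, 0.958], [-0.0, 0.958, -0.285], [-1.0, -0.0, 0.0]]
contact_force: [3.5, -1.3, 2.2]
grip_width: 0.0006
6.225 [ 0.51056781 -0.15634427  0.03591877] [[9.05112268e-02 9.54348787e-05]] [ 2.26691756 -0.77672529  2.55207168]
```

View pics/c9.png

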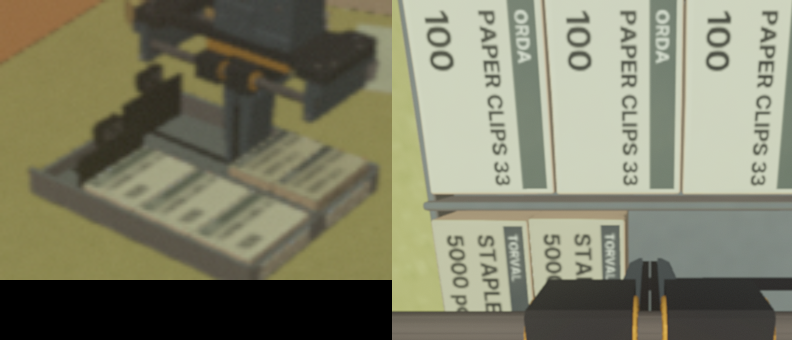

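The pictures show the two old boxes together and nearly at the lip. I close up in small steps and watch the force.

```bash
for i in 1; do python3 -m creep '[{"xyz":[0,0,-0.15],"spin":0,"claw":0},{"xyz":[0,0,-0.1],"spin":0,"claw":0}]'; done
python3 -m creep '[{"xyz":[0,0,-0.15],"spin":0,"claw":0},{"xyz":[0,0,0],"spin":0,"claw":0}]'
```

```text
clock: 6.48
ee_pos: [0.5088, -0.1558, 0.036]
tool_rot: [[0.002, 0.286, 0.958], [-0.0, 0.958, -0.286], [-1.0, 0.0, 0.002]]
contact_force: [6.4, -0.4, -0.6]
grip_width: 0.0006
clock: 6.72
ee_pos: [0.5088, -0.1557, 0.0363]
tool_rot: [[0.005, 0.286, 0.958], [-0.001, 0.958, -0.286], [-1.0, 0.0, 0.005]]
contact_force: [8.3, -1.5, -0.7]
grip_width: 0.0002
```

```bash
python3 -m creep '[{"xyz":[0,0,-0.2],"spin":0,"claw":0},{"xyz":[0,0,-0.1],"spin":0,"claw":0},{"xyz":[0,0,0],"spin":0,"claw":0}]'
python3 - <<'E'
from h import *
o=bot.get_obs();setT([0.5348,-0.1188,-0.2899]);print(w2l(o["ee_pos"]))
for n in("wrist","side"):
    f=bot.grab_frame(n); cv2.imwrite(f"pics/{n}5.png",f["frame"])
f=cv2.imread("pics/side5.png"); g=cv2.imread("pics/wrist5.png")
a=cv2.resize(f[180:260,300:400],None,fx=4,fy=4.25); cv2.imwrite("pics/c10.png",np.hstack([a,g[:340,60:460]]))
E
```

```text
clock: 7.1
ee_pos: [0.5086, -0.1556, 0.0371]
tool_rot: [[0.01, 0.286, 0.958], [-0.003, 0.958, -0.286], [-1.0, 0.0, 0.011]]
contact_force: [11.6, -2.6, 0.4]
grip_width: 0.0004
[[0.08838409 0.0002215 ]]
```

View pics/c10.png

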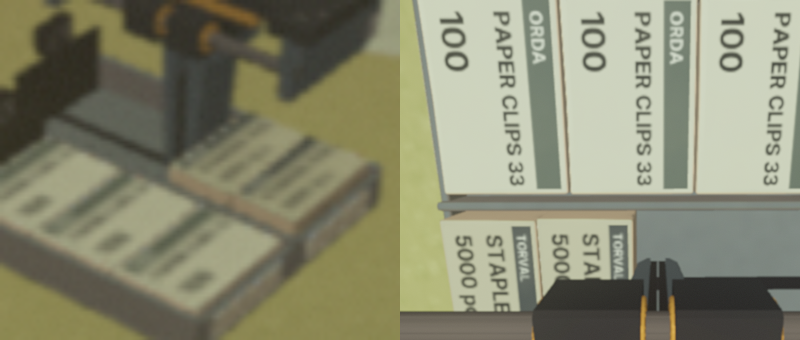

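The old boxes are closed up at the lip: the tool has stopped and the force has risen to 12 N. The side view shows the front box right at the lip. Next I retreat and go to the new box.

```bash
python3 -m creep '[{"xyz":[0,0,1.2],"spin":0,"claw":0},{"xyz":[0,0,1.3],"spin":0,"claw":0},{"xyz":[-2,0,0],"spin":0,"claw":0},{"xyz":[-4.5,0,0],"spin":0,"claw":0},{"xyz":[-5,0,0],"spin":0,"claw":0},{"xyz":[-4.5,2,-1],"spin":0,"claw":0.6},{"xyz":[0,4.4,-2],"spin":0,"claw":0.6},{"xyz":[0,4.4,-2],"spin":0,"claw":0.6},{"xyz":[0,4.4,-2],"spin":0,"claw":0.6},{"xyz":[0,4.4,-2],"spin":0,"claw":0.6},{"xyz":[0,4.4,-2],"spin":0,"claw":0.6},{"xyz":[0,4.4,-2],"spin":0,"claw":0.6},{"xyz":[0,4.4,-2],"spin":0,"claw":0.6},{"xyz":[0,2.2,-1],"spin":-7.2,"claw":0.6},{"xyz":[0,0,0],"spin":-7.2,"claw":0.6},{"xyz":[0,0,0],"spin":0,"claw":0.6}]'
python3 - <<'E'
from h import *
setT([0.5348,-0.1188,-0.2899])
for n in("wrist","side","top"):
    f=bot.grab_frame(n); cv2.imwrite(f"pics/{n}6.png",f["frame"]); np.save(n+"6.npy",f,allow_pickle=True)
o=bot.get_obs();print(o["clock"],o["ee_pos"],o["tool_rot"][:,2],o["grip_width"])
E
```

```text
clock: 9.2
ee_pos: [0.4736, 0.2196, 0.1951]
tool_rot: [[-0.003, 0.039, 0.999], [-0.001, 0.999, -0.039], [-1.0, -0.002, -0.003]]
contact_force: [-0.7, 0.0, -0.5]
grip_width: 0.0547
9.35 [0.4742112  0.21917035 0.19558224] [ 0.99919147 -0.04018772 -0.00116095] 0.05416506259316458
```

View pics/wrist6.png

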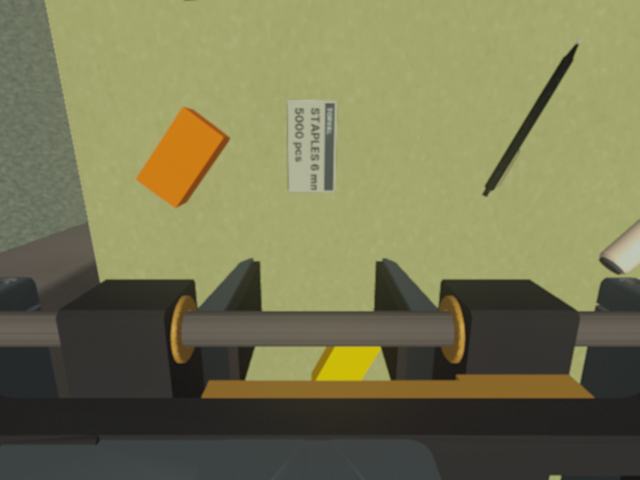

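View pics/side6.png

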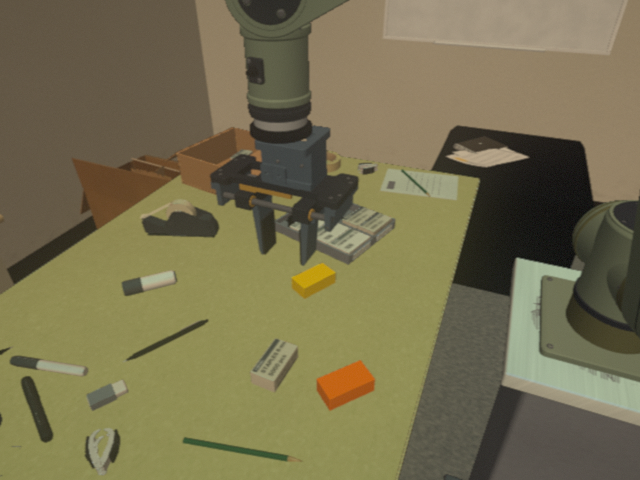

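```bash
python3 - <<'E'
from h import *
f=np.load("wrist6.npy",allow_pickle=True).item()
P=ray(f,[(335.5,101),(335.5,192),(289,192),(288,101)],.027)
b,e=pose(P,.041,.074); print(b,e)
o=bot.get_obs();d=b[:2]-o["ee_pos"][:2];R=o["tool_rot"]
print("move y,z cm",d@R[:2,1]*100,d@R[:2,2]*100, "yaw tool",np.arctan2(R[1,2],R[0,2]))
s=np.load("side6.npy",allow_pickle=True).item()
for B,n in((b,"w"),((.4697,.2854,-.0377),"t")):
    I=s["frame"].copy();c,sn=np.cos(B[2]),np.sin(B[2])
    m=np.array([[.0205,.037],[.0205,-.037],[-.0205,-.037],[-.0205,.037]])@np.array([[c,sn],[-sn,c]])+B[:2]
    for z in(0,.027): cv2.polylines(I,[np.int32(proj(s,np.c_[m,np.full(4,z)])*16)],True,(0,0,255),1,cv2.LINE_AA,4)
    cv2.imwrite(f"pics/d{n}.png",cv2.resize(I[320:400,230:320],None,fx=4,fy=4))
cv2.imwrite("pics/d1.png",np.hstack([cv2.imread("pics/dw.png"),cv2.imread("pics/dt.png")]))
E
```

```text
[ 0.4720382   0.28331129 -0.03715728] 0.0018024269342098442
move y,z cm 6.400178437842937 -0.47489166311292474 yaw tool -0.040198571303684975
```

View pics/d1.png

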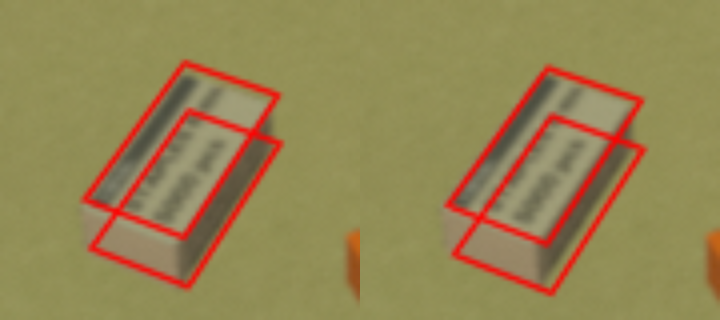

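```bash
python3 -m creep '[{"xyz":[2,2.2,-0.2],"spin":0,"claw":0.75},{"xyz":[3,2.2,-0.2],"spin":0,"claw":0.75},{"xyz":[3,2.1,0],"spin":0,"claw":0.75},{"xyz":[3,0,0],"spin":0,"claw":0.75},{"xyz":[3,0,0],"spin":0,"claw":0.75},{"xyz":[2,0,0],"spin":0,"claw":0.75},{"xyz":[0.8,0,0],"spin":0,"claw":0.75},{"xyz":[0,0,0],"spin":0,"claw":0.75}]'
python3 -m creep '[{"xyz":[0,0,0],"spin":0,"claw":0.3},{"xyz":[0,0,0],"spin":0,"claw":0.3},{"xyz":[0,0,0],"spin":0,"claw":0.3},{"xyz":[0,0,0],"spin":0,"claw":0.3}]' 25
python3 - <<'E'
from h import *
o=bot.get_obs();print(o["clock"],o["ee_pos"],o["grip_width"])
f=bot.grab_frame("side"); g=bot.grab_frame("wrist")["frame"]
cv2.imwrite("pics/d2.png",np.hstack([cv2.resize(f["frame"][260:430,200:400],None,fx=2,fy=2),g[:340,120:520]]))
E
```

```text
clock: 10.35
ee_pos: [0.473, 0.2844, 0.0278]
tool_rot: [[-0.001, 0.039, 0.999], [-0.0, 0.999, -0.039], [-1.0, -0.0, -0.001]]
contact_force: [0.6, -0.2, -0.7]
grip_width: 0.0681
clock: 10.85
ee_pos: [0.4728, 0.2847, 0.0284]
tool_rot: [[-0.0, 0.038, 0.999], [0.0, 0.999, -0.038], [-1.0, 0.0, -0.0]]
contact_force: [-1.9, -0.4, 3.8]
grip_width: 0.0401
10.85 [0.47275548 0.28473478 0.02838984] 0.040143184297241265
```

View pics/d2.png

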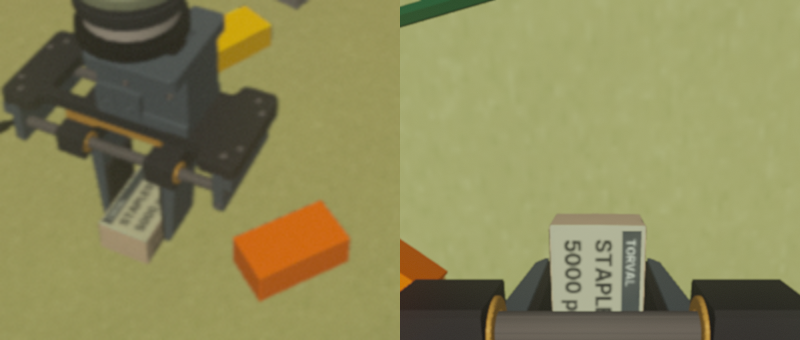

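```bash
python3 - <<'E'
from h import *
f=bot.grab_frame("wrist"); o=bot.get_obs()
cv2.imwrite("pics/d3.png",cv2.resize(f["frame"][200:320,240:400],None,fx=4,fy=4))
P=ray(f,[(315,222)],.027)[0]; print((P-o["ee_pos"])@o["tool_rot"])
P=ray(f,[(315,214)],.0)[0]; print((P-o["ee_pos"])@o["tool_rot"])
E
```

```text
[ 0.00138895  0.03759476 -0.00016917]
[ 0.02838893  0.03573587 -0.00033864]
```

View pics/d3.png

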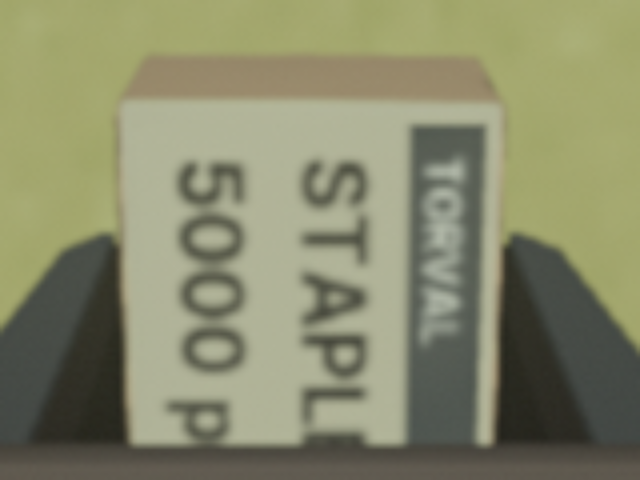

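```bash
python3 - <<'E'
from h import *
import h; h.T=np.array([0.5348,-0.1188,-0.2899])
o=bot.get_obs(); p=l2w([(.128,0)])[0]; d=p-o["ee_pos"][:2]; R=o["tool_rot"]
print(p,d@R[:2,1]*100,d@R[:2,2]*100)
E
```

```text
[ 0.54646499 -0.16715213] -44.87410602538725 9.095856741348038
```

```bash
python3 -m creep '[{"xyz":[-1,0,0],"spin":0,"claw":0.3},{"xyz":[-3,0,0],"spin":0,"claw":0.3},{"xyz":[-4,0,0],"spin":0,"claw":0.3},{"xyz":[-2,-3.4,0.7],"spin":0,"claw":0.3},{"xyz":[0,-4,0.8],"spin":0,"claw":0.3},{"xyz":[0,-4,0.8],"spin":0,"claw":0.3},{"xyz":[0,-4,0.8],"spin":0,"claw":0.3},{"xyz":[0,-4,0.8],"spin":0,"claw":0.3},{"xyz":[0,-4,0.8],"spin":0,"claw":0.3},{"xyz":[0,-4,0.8],"spin":0,"claw":0.3},{"xyz":[0,-4,0.8],"spin":0,"claw":0.3},{"xyz":[0,-4,0.8],"spin":0,"claw":0.3},{"xyz":[0,-4,0.8],"spin":0,"claw":0.3},{"xyz":[0,-4,0.8],"spin":0,"claw":0.3},{"xyz":[0,-1.5,0.4],"spin":4.8,"claw":0.3},{"xyz":[0,0,0],"spin":4.8,"claw":0.3},{"xyz":[0,0,0],"spin":4.8,"claw":0.3},{"xyz":[0,0,0],"spin":0,"claw":0.3},{"xyz":[0,0,0],"spin":0,"claw":0.3}]'
python3 - <<'E'
from h import *
import h; h.T=np.array([0.5348,-0.1188,-0.2899])
o=bot.get_obs();print(o["clock"],o["ee_pos"],w2l(o["ee_pos"]),np.arctan2(o["tool_rot"][1,2],o["tool_rot"][0,2]),o["grip_width"])
f=bot.grab_frame("side"); g=bot.grab_frame("wrist"); np.save("w7.npy",g,allow_pickle=True); cv2.imwrite("pics/wrist7.png",g["frame"])
cv2.imwrite("pics/d4.png",np.hstack([cv2.resize(f["frame"][140:280,250:420],None,fx=2.3,fy=2.43)[:340],g["frame"][:340,120:520]]))
E
```

```text
clock: 13.38
ee_pos: [0.5468, -0.1674, 0.128]
tool_rot: [[0.0, 0.284, 0.959], [-0.0, 0.959, -0.284], [-1.0, -0.0, 0.0]]
contact_force: [0.9, 0.4, -1.8]
grip_width: 0.0399
13.375 [ 0.54675636 -0.16740948  0.1280316 ] [[ 0.12835278 -0.00016333]] -0.28814658935286536 0.039897759433546544
```

View pics/d4.png

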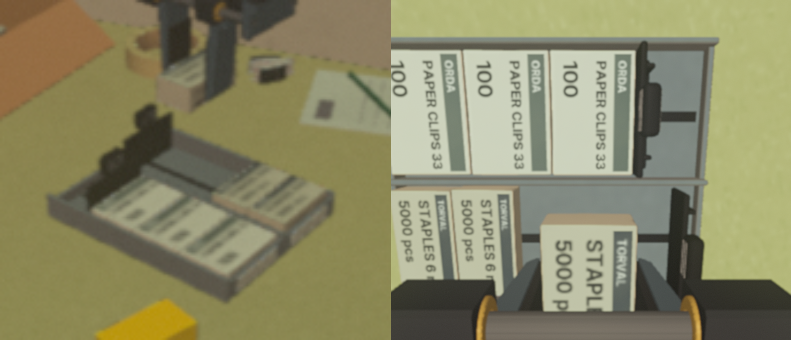

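```bash
python3 - <<'E'
from h import *
f=np.load("w7.npy",allow_pickle=True).item(); o=bot.get_obs(); R=o["tool_rot"]
cv2.imwrite("pics/d5.png",cv2.resize(f["frame"][160:300,240:440],None,fx=4,fy=4))
for u in (250,330,420): print((ray(f,[(u,183)],.026)[0]-o["ee_pos"])@R)
z=o["ee_pos"][2]-.0285
print("box left top",(ray(f,[(310,224.5)],z+.027)[0]-o["ee_pos"])@R)
print("old rear box rear-left",(ray(f,[(249,188)],.033)[0]-o["ee_pos"])@R)
E
```

```text
[ 0.101977    0.04268702 -0.04315912]
[0.10198436 0.04270469 0.00951799]
[0.10199263 0.04272456 0.06878138]
box left top [ 0.00149534  0.03677319 -0.00175873]
old rear box rear-left [ 0.09497736  0.04024301 -0.0426976 ]
```

View pics/d5.png

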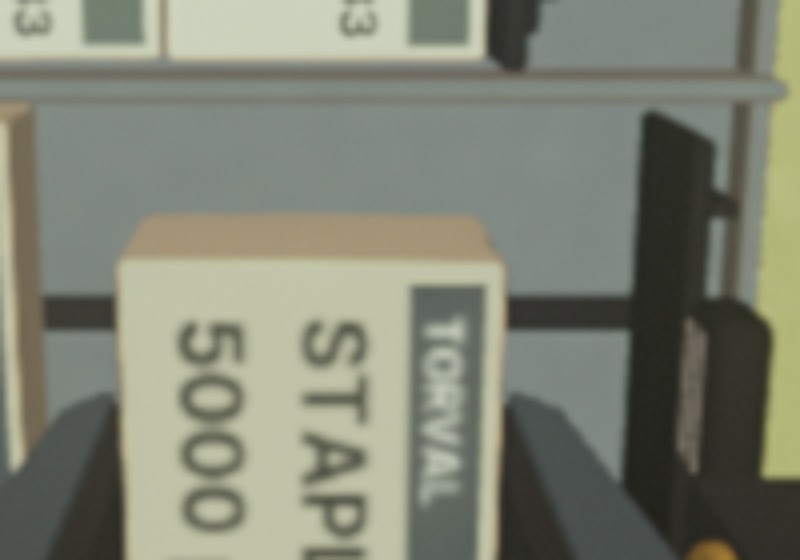

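```bash
python3 -m creep '[{"xyz":[2,0,0],"spin":0,"claw":0.3},{"xyz":[2.5,0,0],"spin":0,"claw":0.3},{"xyz":[2,0,0],"spin":0,"claw":0.3},{"xyz":[1.3,0,0],"spin":0,"claw":0.3},{"xyz":[0.7,0,0],"spin":0,"claw":0.3},{"xyz":[0.4,0,0],"spin":0,"claw":0.3},{"xyz":[0.2,0,0],"spin":0,"claw":0.3},{"xyz":[0,0,0],"spin":0,"claw":0.3}]'
python3 -m creep '[{"xyz":[0.2,0,0],"spin":0,"claw":0.3},{"xyz":[0,0,0],"spin":0,"claw":0.3}]'
python3 - <<'E'
from h import *
f=bot.grab_frame("side"); g=bot.grab_frame("wrist")
cv2.imwrite("pics/d6.png",np.hstack([cv2.resize(f["frame"][140:280,250:420],None,fx=2.3,fy=2.43)[:340],g["frame"][:340,120:520]]))
E
```

```text
clock: 14.48
ee_pos: [0.547, -0.1675, 0.0373]
tool_rot: [[0.001, 0.285, 0.958], [-0.0, 0.958, -0.285], [-1.0, -0.0, 0.001]]
contact_force: [0.1, 0.0, -0.3]
grip_width: 0.0407
clock: 14.72
ee_pos: [0.5467, -0.1674, 0.035]
tool_rot: [[0.0, 0.285, 0.958], [-0.0, 0.958, -0.285], [-1.0, -0.0, 0.0]]
contact_force: [0.5, -0.1, -1.3]
grip_width: 0.0401
```

View pics/d6.png

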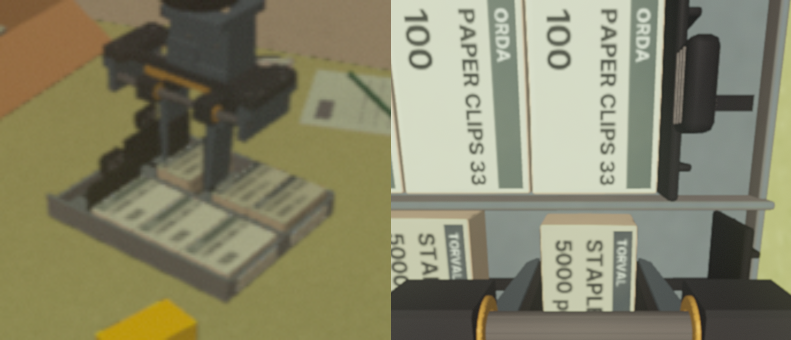

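```bash
python3 -m creep '[{"xyz":[0.1,0,0],"spin":0,"claw":0.3},{"xyz":[0,0,0],"spin":0,"claw":0.3}]'
python3 -m creep '[{"xyz":[0,0,0],"spin":0,"claw":0.55},{"xyz":[0,0,0],"spin":0,"claw":0.55},{"xyz":[0,0,0],"spin":0,"claw":0.55}]'
python3 -m creep '[{"xyz":[-0.5,0,0],"spin":0,"claw":0.55},{"xyz":[-1,0,0],"spin":0,"claw":0.55},{"xyz":[-2,0,0],"spin":0,"claw":0.55},{"xyz":[-4,0,0],"spin":0,"claw":0.55},{"xyz":[-3,0,0],"spin":0,"claw":0.2},{"xyz":[0,0,0],"spin":0,"claw":0},{"xyz":[0,0,0],"spin":0,"claw":0}]'
python3 - <<'E'
from h import *
f=bot.grab_frame("side"); g=bot.grab_frame("wrist"); np.save("w8.npy",g,allow_pickle=True)
cv2.imwrite("pics/d7.png",np.hstack([cv2.resize(f["frame"][140:280,250:420],None,fx=2.3,fy=2.43)[:340],g["frame"][:340,120:520]]))
E
```

```text
clock: 15.08
ee_pos: [0.5469, -0.1675, 0.0344]
tool_rot: [[0.0, 0.285, 0.958], [-0.0, 0.958, -0.285], [-1.0, -0.0, 0.001]]
contact_force: [-0.4, -0.4, 3.1]
grip_width: 0.0403
clock: 15.45
ee_pos: [0.5468, -0.1674, 0.0338]
tool_rot: [[-0.0, 0.285, 0.958], [-0.0, 0.958, -0.285], [-1.0, -0.0, -0.0]]
contact_force: [0.3, -0.9, 0.6]
grip_width: 0.05
clock: 16.32
ee_pos: [0.5461, -0.1672, 0.1384]
tool_rot: [[-0.001, 0.285, 0.958], [0.0, 0.958, -0.285], [-1.0, -0.0, -0.001]]
contact_force: [0.1, -0.0, 1.0]
grip_width: 0.0232
```

View pics/d7.png

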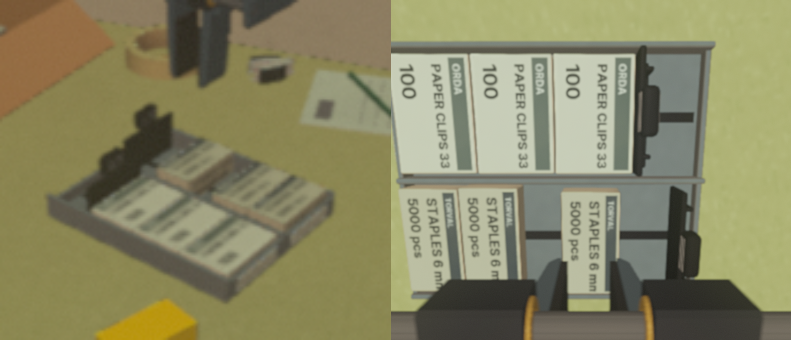

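The new box lies flat and square between the old boxes and the follower, with the same label direction (right-hand crop at about (590,240)). Next I go behind the follower's tab.

```bash
python3 -m creep '[{"xyz":[0,0,2],"spin":0,"claw":0},{"xyz":[0,0,3],"spin":0,"claw":0},{"xyz":[0,0,3],"spin":0,"claw":0},{"xyz":[0,0,1.8],"spin":0,"claw":0},{"xyz":[2,0,0],"spin":0,"claw":0},{"xyz":[2.5,0,0],"spin":0,"claw":0},{"xyz":[1.5,0,0],"spin":0,"claw":0},{"xyz":[0.4,0,0],"spin":0,"claw":0},{"xyz":[0,0,0],"spin":0,"claw":0},{"xyz":[0,0,0],"spin":0,"claw":0}]'
python3 - <<'E'
from h import *
import h; h.T=np.array([0.5348,-0.1188,-0.2899])
o=bot.get_obs();print(o["clock"],o["ee_pos"],w2l(o["ee_pos"]),o["grip_width"])
f=bot.grab_frame("side"); g=bot.grab_frame("wrist")
cv2.imwrite("pics/d8.png",np.hstack([cv2.resize(f["frame"][140:280,250:420],None,fx=2.3,fy=2.43)[:340],g["frame"][:340,120:520]]))
E
```

```text
clock: 17.68
ee_pos: [0.6412, -0.1956, 0.076]
tool_rot: [[0.002, 0.285, 0.958], [-0.001, 0.958, -0.285], [-1.0, -0.0, 0.002]]
contact_force: [0.2, 0.2, 0.5]
grip_width: 0.0004
17.675 [ 0.64124838 -0.19561342  0.07597754] [[ 2.26964161e-01 -1.79237555e-04]] 0.0003932551097177461
```

View pics/d8.png

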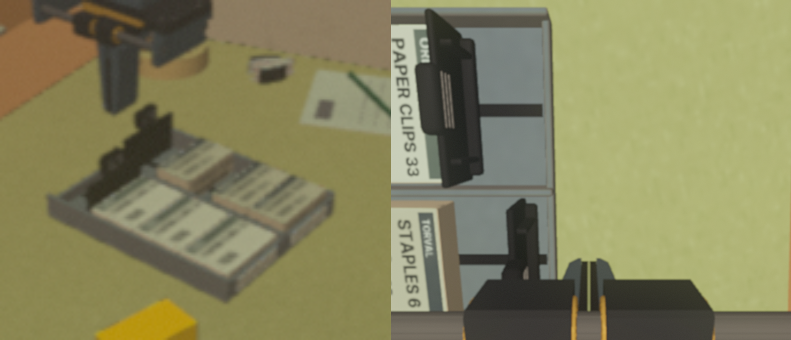

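```bash
python3 -m creep '[{"xyz":[0.3,0,-0.5],"spin":0,"claw":0},{"xyz":[0,0,-0.8],"spin":0,"claw":0},{"xyz":[0,0,-0.6],"spin":0,"claw":0},{"xyz":[0,0,-0.6],"spin":0,"claw":0},{"xyz":[0,0,-0.6],"spin":0,"claw":0},{"xyz":[0,0,-0.6],"spin":0,"claw":0},{"xyz":[0,0,-0.6],"spin":0,"claw":0},{"xyz":[0,0,-0.6],"spin":0,"claw":0},{"xyz":[0,0,0],"spin":0,"claw":0}]'
python3 - <<'E'
from h import *
import h; h.T=np.array([0.5348,-0.1188,-0.2899])
o=bot.get_obs();print(o["clock"],o["ee_pos"],w2l(o["ee_pos"]),o["contact_force"])
f=bot.grab_frame("side"); g=bot.grab_frame("wrist")
cv2.imwrite("pics/d9.png",np.hstack([cv2.resize(f["frame"][140:280,250:420],None,fx=2.3,fy=2.43)[:340],g["frame"][:340,120:520]]))
E
```

```text
clock: 18.9
ee_pos: [0.5928, -0.1811, 0.072]
tool_rot: [[-0.001, 0.285, 0.958], [0.0, 0.958, -0.285], [-1.0, -0.0, -0.001]]
contact_force: [0.4, 0.2, -1.0]
grip_width: 0.0005
18.9 [ 0.59279385 -0.18113553  0.07196855] [[ 1.76392922e-01 -1.56508250e-04]] [ 0.44297761  0.2318542  -0.95719463]
```

View pics/d9.png

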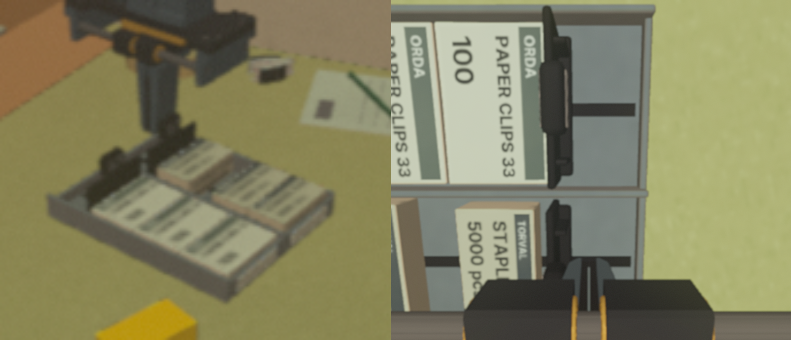

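```bash
python3 -m creep '[{"xyz":[0,0,-0.5],"spin":0,"claw":0},{"xyz":[0,0,-0.5],"spin":0,"claw":0},{"xyz":[0,0,-0.5],"spin":0,"claw":0},{"xyz":[0,0,-0.5],"spin":0,"claw":0},{"xyz":[0,0,-0.5],"spin":0,"claw":0},{"xyz":[0,0,-0.3],"spin":0,"claw":0},{"xyz":[0,0,0],"spin":0,"claw":0}]'
python3 -m creep '[{"xyz":[0,0,-0.2],"spin":0,"claw":0},{"xyz":[0,0,-0.2],"spin":0,"claw":0},{"xyz":[0,0,0],"spin":0,"claw":0}]'
python3 - <<'E'
from h import *
import h; h.T=np.array([0.5348,-0.1188,-0.2899])
o=bot.get_obs();print(o["clock"],o["ee_pos"],w2l(o["ee_pos"]),o["contact_force"])
f=bot.grab_frame("side"); g=bot.grab_frame("wrist")
cv2.imwrite("pics/d10.png",np.hstack([cv2.resize(f["frame"][140:280,250:420],None,fx=2.3,fy=2.43)[:340],g["frame"][:340,120:520]]))
E
```

```text
clock: 19.88
ee_pos: [0.5662, -0.1732, 0.072]
tool_rot: [[-0.001, 0.285, 0.958], [0.0, 0.958, -0.285], [-1.0, -0.0, -0.001]]
contact_force: [0.5, -0.6, -0.7]
grip_width: 0.0003
clock: 20.25
ee_pos: [0.5629, -0.1723, 0.072]
tool_rot: [[-0.0, 0.285, 0.958], [-0.0, 0.958, -0.285], [-1.0, -0.0, -0.0]]
contact_force: [1.4, -0.6, -0.6]
grip_width: 0.0004
20.25 [ 0.56289243 -0.17225111  0.07200281] [[ 0.14519954 -0.00019033]] [ 1.40756706 -0.60618373 -0.61489162]
```

View pics/d10.png

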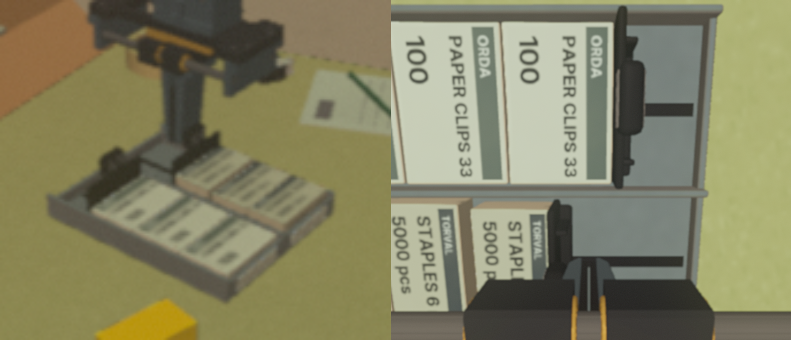

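```bash
python3 -m creep '[{"xyz":[0,0,-0.2],"spin":0,"claw":0},{"xyz":[0,0,-0.1],"spin":0,"claw":0}]'
python3 -m creep '[{"xyz":[0,0,-0.1],"spin":0,"claw":0},{"xyz":[0,0,-0.1],"spin":0,"claw":0}]'
python3 -m creep '[{"xyz":[0,0,-0.1],"spin":0,"claw":0},{"xyz":[0,0,-0.1],"spin":0,"claw":0}]'
python3 - <<'E'
from h import *
import h; h.T=np.array([0.5348,-0.1188,-0.2899])
o=bot.get_obs();print(w2l(o["ee_pos"]))
E
```

```text
clock: 20.6
ee_pos: [0.5602, -0.1714, 0.072]
tool_rot: [[0.0, 0.285, 0.958], [-0.0, 0.958, -0.285], [-1.0, -0.0, 0.0]]
contact_force: [2.1, -1.2, -1.0]
grip_width: 0.0008
clock: 20.85
ee_pos: [0.5582, -0.1709, 0.072]
tool_rot: [[0.0, 0.285, 0.958], [-0.0, 0.958, -0.285], [-1.0, -0.0, 0.0]]
contact_force: [1.8, -1.4, -1.0]
grip_width: 0.0002
clock: 21.1
ee_pos: [0.5567, -0.1704, 0.072]
tool_rot: [[0.001, 0.285, 0.958], [-0.0, 0.958, -0.285], [-1.0, -0.0, 0.001]]
contact_force: [2.0, -1.8, -1.5]
grip_width: 0.0003
[[ 0.13869111 -0.00020652]]
```

```bash
python3 -m creep '[{"xyz":[0,0,-0.1],"spin":0,"claw":0},{"xyz":[0,0,-0.1],"spin":0,"claw":0}]'
python3 -m creep '[{"xyz":[0,0,-0.1],"spin":0,"claw":0},{"xyz":[0,0,-0.1],"spin":0,"claw":0}]'
python3 -m creep '[{"xyz":[0,0,-0.1],"spin":0,"claw":0},{"xyz":[0,0,-0.1],"spin":0,"claw":0}]'
python3 - <<'E'
from h import *
f=bot.grab_frame("side"); g=bot.grab_frame("wrist")
cv2.imwrite("pics/d11.png",np.hstack([cv2.resize(f["frame"][140:280,250:420],None,fx=2.3,fy=2.43)[:340],g["frame"][:340,120:520]]))
E
```

```text
clock: 21.35
ee_pos: [0.5565, -0.1703, 0.0722]
tool_rot: [[0.005, 0.285, 0.958], [-0.002, 0.958, -0.285], [-1.0, -0.0, 0.005]]
contact_force: [8.1, -2.6, -5.7]
grip_width: 0.0005
clock: 21.6
ee_pos: [0.5564, -0.1703, 0.0722]
tool_rot: [[0.009, 0.286, 0.958], [-0.003, 0.958, -0.286], [-1.0, -0.0, 0.009]]
contact_force: [11.8, -4.0, -7.7]
grip_width: 0.0005
clock: 21.85
ee_pos: [0.5562, -0.1703, 0.0724]
tool_rot: [[0.013, 0.286, 0.958], [-0.004, 0.958, -0.286], [-1.0, -0.0, 0.014]]
contact_force: [16.2, -3.8, -10.6]
grip_width: 0.0004
```

View pics/d11.png

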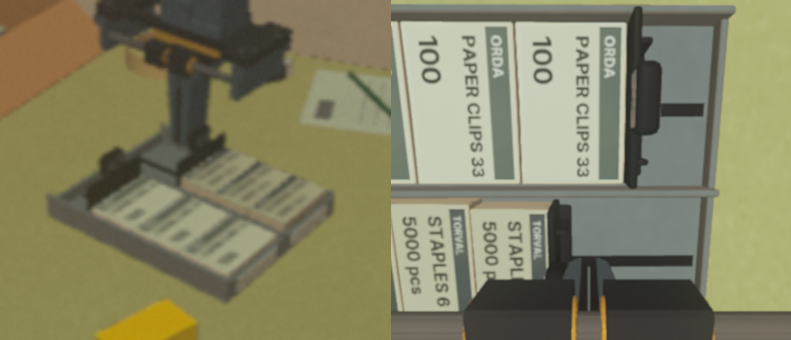

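The row has hit its stop at 16 N with no visible gaps. I retreat and check.

```bash
python3 -m creep '[{"xyz":[0,0,1],"spin":0,"claw":0},{"xyz":[0,0,1.5],"spin":0,"claw":0},{"xyz":[0,0,1],"spin":0,"claw":0},{"xyz":[-3,0,0],"spin":0,"claw":0},{"xyz":[-4,0,0],"spin":0,"claw":0},{"xyz":[-3,-3,-2],"spin":0,"claw":0},{"xyz":[0,-4,-3],"spin":0,"claw":0},{"xyz":[0,-1,-2],"spin":0,"claw":0},{"xyz":[0,0,0],"spin":0,"claw":0},{"xyz":[0,0,0],"spin":0,"claw":0},{"xyz":[0,0,0],"spin":0,"claw":0}]'
python3 - <<'E'
from h import *
f=bot.grab_frame("side"); g=bot.grab_frame("wrist"); t=bot.grab_frame("top")
np.save("w9.npy",g,allow_pickle=True)
cv2.imwrite("pics/e1.png",cv2.resize(g["frame"][20:260,120:520],None,fx=2,fy=2,interpolation=cv2.INTER_CUBIC))
cv2.imwrite("pics/e2.png",np.hstack([cv2.resize(f["frame"][160:270,260:410],None,fx=2.7,fy=3.6),cv2.resize(t["frame"][170:295,335:455],(384,396))]))
E
```

```text
clock: 23.32
ee_pos: [0.4952, -0.2349, 0.1718]
tool_rot: [[0.0, 0.285, 0.959], [0.0, 0.959, -0.285], [-1.0, 0.0, 0.0]]
contact_force: [0.8, 0.0, -0.9]
grip_width: 0.0003
```

View pics/e1.png

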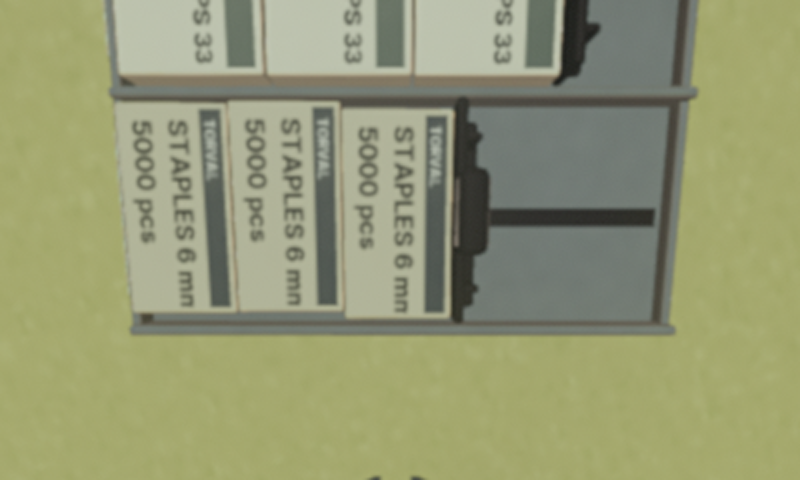

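View pics/e2.png

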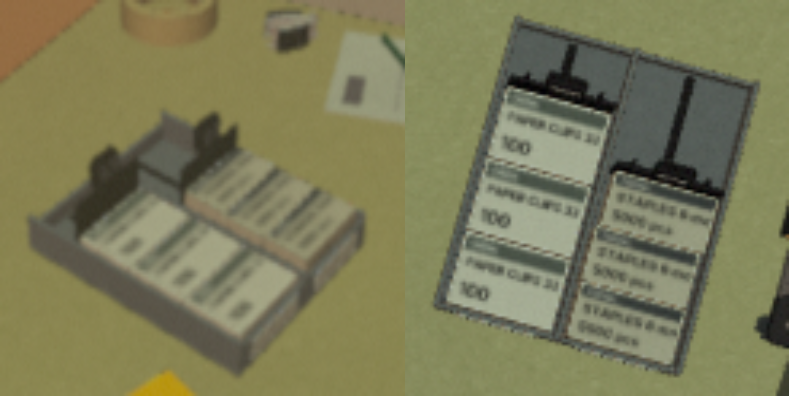

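```bash
python3 - <<'E'
from h import *
import h; h.T=np.array([0.5348,-0.1188,-0.2899])
g=np.load("w9.npy",allow_pickle=True).item()
c=lambda a:np.array(a)/2+[120,20]-.25
print(w2l(ray(g,c([(124,210),(232.5,210),(341.5,210),(453,210)]),.033))[:,0]*1000, w2l(ray(g,c([(457,120),(456,300)]),.047))[:,0]*1000)
cv2.imwrite("pics/e3.png",cv2.resize(g["frame"][60:190,165:375],None,fx=3.8,fy=3.8,interpolation=cv2.INTER_CUBIC))
E
```

```text
[  0.56189004  40.0194158   79.65776873 120.20421625] [119.91741364 120.88980099]
```

View pics/e3.png

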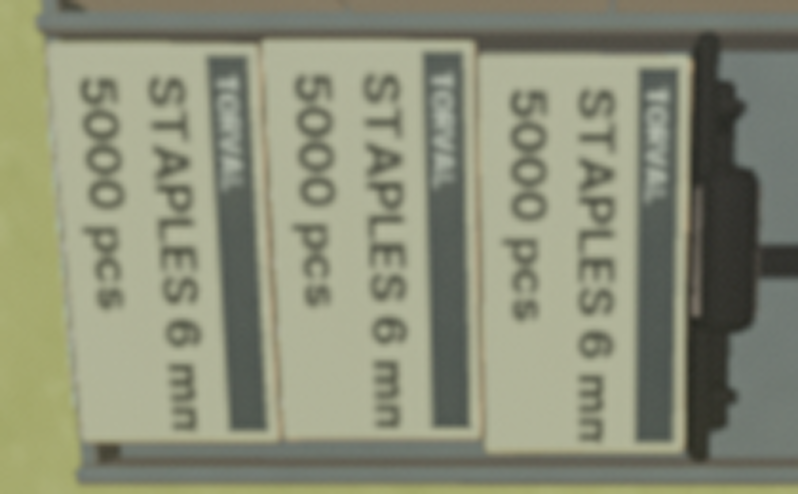

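The picture shows three boxes closed up at a pitch of about 40 mm in the image, all with the label the same way. The follower plate stands against the last one at about (690,250), and the clip row is untouched. I hand in.

```bash
python3 -c "
from rig import bot
print(bot.close_job(), bot.get_obs()['clock'])"
```

```text
the job is handed in; nothing more can be done
the job is handed in; nothing more can be done
```

The staple lane is restocked, and I handed the job in at about 23 to 24 s of the 69 s allowed.

1. **Old boxes:** I pushed both forward from behind with closed fingertips until they stopped against the front lip at about 12 N.
2. **New box:** I gripped it from the desk and set it flat in the lane behind them, with its label turned the same way.
3. **Follower:** I pushed its tab forward from behind until the whole row stopped hard at about 16 N, then backed the arm clear.

**Last checks:**
- The wrist, side and top pictures show three flat boxes closed up at the lip, with the follower plate against the third.
- The clip row and its follower show no change, and I never reached for the yellow or orange look-alikes.
- Edge measurements put the row from about 0.6 to 120.2 mm, where 123 mm is nominal. I put that 3 mm down to camera scale error, because the force stop and the pictures show no gaps.
- The new box sits 1 to 2 mm further to the right than the old ones, within the lane's play.
- My tray position from the top camera and from the wrist camera disagreed by about 5 mm. I used the wrist camera fit.

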